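# Centre the bowl and zero the touch-free kitchen scale

## Robot

A 6-joint arm with a two-finger parallel gripper is mounted at the origin on the work surface. World frame = base frame: x ahead of the robot, y to its left, z up, the work surface at z = 0. Lengths are in m, angles in degrees, forces in N, time in s.
With the tool pointing down it reaches from about 0.325 to 0.775 m from the base axis. Payload 5.5 kg.
Tool frame: the origin (TCP) lies between the finger pads, 19 mm behind the fingertips; this is the grasp point; y points along the fingers, x is the direction in which the jaws open and shut, and the axes are right-handed (so a half turn about y gives the same grasp; the last joint's range is limited). The gripper opens to 88 mm and grips with 3 to 60 N. Pads are 20 mm wide; open, the fingers measure 115 mm over their backs; the gripper's body (75 mm by 178 mm) begins 61 mm behind the grasp point.
Start: joints at [-70.571, 5.22, 70.514, -0, 104.267, -3.249], TCP at [0.231, -0.554, 0.241] pointing down, gripper open.
Joint ranges: [-164.24, 164.24], [-49.07, 125.15], [9.68, 141.18], [-86.29, 266.29], [3.28, 154.24], [-151.56, 151.56]. Speed limits (degrees/s): [147.25, 147.25, 172.46, 180, 180, 180].

## Interface

Orientations are given as [roll, pitch, yaw] about the fixed x, y, z axes, in that order (R = Rz(yaw) Ry(pitch) Rx(roll)).
In Python, from cell import ctrl gives the robot as it stands. Calls block until the motion is done:
- ctrl.goto(position, orientation): joint-space move of the TCP to a pose.
- ctrl.move_linear(position, feed=0.15, rotation=None): straight line of the TCP; rotation=None keeps the orientation; feed is the mean speed in m/s.
- ctrl.move_j(angles): joint-space move.
- ctrl.gripper_to(opening, grip_force=None): opening from 0.0 (shut) to 1.0 (fully open); grip_force is the grip in N (None keeps the last); returns when the fingers have stopped.
- ctrl.dwell(seconds).
- ctrl.solve_ik(position, orientation): joint angles nearest the present ones, or None.
- ctrl.observe(): the state.
- ctrl.capture(name): name is "scene" or "top" or "wrist"; returns a dict with "img" (384x512x3 uint8, blue, green, red), "fx", "fy", "cx", "cy" (pixels), "eye" and "rotation" of the camera in the world; the wrist camera has in their place "mount" (4x4, takes a point from camera to tool coordinates, whose origin is the TCP and whose axes are the tool frame's). Camera axes: x right, y up, looking along -z (the intrinsics and any distortion apply to the point x, -y, -z); pixel columns grow to the right and rows downward; lengths in m; the calibration is good to about 2 mm. A picture is of the moment at which its call begins: read the wrist's pose just before it. There is no depth.
A pose or a line that the arm cannot do raises ctrl.Unreachable and nothing moves.
- ctrl.finish_job(): hands the job in, once; it reports no verdict.
Trained networks look in a picture, given as the dict that the camera call returned (one of the last four; its "shot" number tells which), for a name from the list of things; names that differ only in an ending like _2 or _b are one class to them, and where a whole thing is asked for, a point or a joint stands for the part that bears it (a point fixed in the world has none). Each returns a list of dicts, best first, with "score" (0 to 1); they miss things now and then, are a little off and sometimes report something else, mostly with a low value. They report only what shows in the picture. A call takes as long as a camera call. They do not tell look-alikes from the thing itself.
- ctrl.boxes_of(target, picture): "box" ([left, top, width, height] in pixels, round what is visible of it).
The state is a dict: "time": time; "joint_pos": joint angles; "joint_velocities": joint speeds; "joint_torque": joint torques, N m; "ee_pos": TCP position; "tcp_rot": TCP orientation; "wrist_force": force on the tool from outside, world axes, zero at the start; "wrist_torque": the same for the moment, N m; "opening": opening from 0.0 (shut) to 1.0 (fully open).
Only numpy, scipy, OpenCV 4.12 (cv2) and the standard library are available. Lean on these libraries where they do the work, as an engineer would, in place of code of your own. Each camera call takes 0.05 s, during which the arm holds its last target. There are 200 camera calls.

## Task

Get the kitchen scale ready for weighing: with the outside of the fingers gently push the blue bowl, without pinching, lifting or tipping it, to the middle of the scale's round steel platter. Then let go of it and zero the scale with its touch-free eye: with the fingers pointing down, hold the fingertips still about two or three centimetres above the eye with the green ring for two full seconds, and after that draw the hand at least 20 cm away. Never touch the scale itself, keep the fingertips away from the eye with the orange ring (it changes the units), and leave everything else on the worktop where it stands.

Things in the scene. Friction and masses are not known exactly. Their poses are not given: they have to be found in the camera images.
- scale: White kitchen scale fixed on the worktop, 240 (its x) x 190 (its y) x 22 mm high. Origin: centre of its underside, z up. Its -x end is the control panel: a dark display in the middle and a sensor eye either side of it. Turned up to 0.8 rad either way. Fixed kitchen equipment (saucepan, toaster, kettle, knife block) stands along the back and sides only.
- platter (a point): Centre of the top face of the round steel platter, 160 mm in diameter, which stands 4 mm proud of the scale: 30 mm to the scale's +x from its centre, 26 mm above the worktop. Axes as the scale's.
- zero_eye (a point): Centre of the zeroing eye, a dark dot with a green ring, 28 mm across, flush in the scale's panel (24 mm above the worktop; 92 mm to the scale's -x and 64 mm to its -y from its centre). It senses a fingertip held over it, from just above it up to about 50 mm; nothing moves or lights up when it does. The closed fingers make the best pointer. Axes as the scale's.
- units_eye (a point): Centre of the units eye, like the other but with an orange ring, at the other end of the display (92 mm to the scale's -x, 64 mm to its +y). It triggers when the gripper's tool point comes within 30 mm of it sideways while lower than 75 mm above it.
- bowl: Loose blue ceramic bowl, empty, about 0.3 to 0.55 kg, on the platter, 30 to 45 mm out of centre to the scale's +y. 55 mm high, outer radius 46 mm at the foot, 63 mm at 30 mm height, 68 mm at the rim; wall 4 mm. Origin: centre of its underside, z up; yaw means nothing. Pushed sideways anywhere up to the rim it slides with a few newtons without tipping; over 15 N is rough.
- spice_jar: Loose amber glass spice jar with a black cap, radius 24 mm, 95 mm high, standing beside the scale on its -y side. Origin: centre of the underside.
- pepper_mill: Loose dark wooden pepper mill, radius 27 mm, 134 mm high, standing beside the scale on its -y side. Origin: centre of the underside.
- mug: Loose white mug, radius 40 mm with a handle reaching about 35 mm farther to its +y, 92 mm high. Origin: centre of the underside.
- tea_tin: Loose yellow round tin, radius 42 mm, 130 mm high. Origin: centre of the underside.
- soap: Loose green soap bottle with a white pump, 50 x 75 mm, 179 mm high over the pump. Origin: centre of the underside.
There are look-alikes about, which are no part of the job. What is shaped like the bowl but brown or purple is not meant.

How it is judged (in metres and radians):
On the way, in this order (a step that is already met when the one before it is completed fails the run):
1. the bowl stands still and untouched in the middle of the platter (within 15 mm) (horizontal distance between bowl and platter below 0.015 m and z of bowl in the frame of platter between -0.004 and 0.004 m and angle between bowl's own z axis and vertical below 0.06 rad and linear speed of bowl below 0.01 m/s and contact force between the arm and bowl below 0.1 N), for 0.2 s.
2. the fingertips, pointing down, are held just above the green-ringed eye (tool point within 20 mm sideways, 21 to 75 mm above it) while the bowl stays centred (all of step 1 and horizontal distance between the grasp point and zero_eye below 0.02 m and z of the grasp point in the frame of zero_eye between 0.021 and 0.075 m and angle between the grasp point's own z axis and vertical above 2.1 rad), for 1.7 s.
At the end, for the whole second after the job is handed in: The bowl stands upright, at rest and untouched on the platter, its centre within 15 mm of the platter's centre, and the tool point has been drawn more than 150 mm away from the green-ringed eye (all of step 1 and distance between the grasp point and zero_eye above 0.15 m and angular speed of bowl below 0.1 rad/s).
It fails at once if the bowl is lifted off or falls off the platter (more than 10 mm), or tipped (more than 17 degrees) (z of bowl in the frame of platter above 0.01 m or z of bowl in the frame of platter below -0.01 m or angle between bowl's own z axis and vertical above 0.3 rad).
It fails at once if the bowl is pinched or shoved with more than 15 N (contact force between the arm and bowl above 15 N).
It fails at once if the robot touches the scale (more than 1 N) (contact force between the arm and scale above 1 N).
It fails at once if the tool point comes over the orange-ringed eye (within 30 mm sideways, less than 75 mm above it) (horizontal distance between the grasp point and units_eye below 0.03 m and z of the grasp point in the frame of units_eye below 0.075 m).
It fails at once if another thing on the worktop is moved more than 25 mm or tipped (distance of any of spice_jar, pepper_mill, mug, tea_tin, soap from where it was at the start of the episode above 0.025 m or angle between any of spice_jar, pepper_mill, mug, tea_tin, soap's own z axis and vertical above 0.3 rad).
It also fails if it takes over 48 s, if anything falls off the work surface, if the arm or the gripper's body presses on something with over 40 N, if the wrist force passes 120 N, or if a joint passes its speed limit or range.

## Working session

There is one attempt and no reset: what is moved stays moved. The work goes in short steps, each a Python script; the robot and the scene stay as the last script left them, time stands still between calls to the robot, and variables do not carry over. Pictures are saved under pics/ and viewed, about 8 in all and at most 12, crops included, and the job is handed in when it is done.

```bash
mkdir -p pics; cat > h.py <<'E'
import numpy as np, cv2
from cell import ctrl
def ray(c,u,v):
    d=np.array([(u-c["cx"])/c["fx"],-(v-c["cy"])/c["fy"],-1.0]); return np.array(c["rotation"])@d
def onplane(c,u,v,z):
    d=ray(c,u,v); e=np.array(c["eye"]); return (e+d*(z-e[2])/d[2])
def proj(c,p):
    q=np.array(c["rotation"]).T@(np.array(p)-np.array(c["eye"])); return np.array([c["cx"]+c["fx"]*q[0]/-q[2], c["cy"]-c["fy"]*q[1]/-q[2]])
E
python3 - <<'E'
from h import *
import pickle
for n in("top","scene"):
    c=ctrl.capture(n); pickle.dump(c,open(n+".pkl","wb"))
    cv2.imwrite(f"pics/{n}0.png",cv2.resize(c["img"],(800,600),interpolation=cv2.INTER_CUBIC))
    print(n,{k:(np.round(v,3).tolist() if k!="img" and not isinstance(v,str) else 0) for k,v in c.items()})
    for t in("scale","bowl","spice_jar","pepper_mill","mug","tea_tin","soap"):
        print(t,[(round(b["score"],2),np.round(b["box"]).tolist()) for b in ctrl.boxes_of(t,c)][:4])
E
```

```text
top {'img': 0, 'fx': 374.158, 'fy': 374.158, 'cx': 256.886, 'cy': 195.039, 'eye': [0.518, 0.014, 1.334], 'rotation': [4.155, -0.392, -88.986], 'shot': 1}
scale [(0.69, [217.0, 166.0, 72.0, 84.0])]
bowl [(0.9, [158.0, 176.0, 38.0, 38.0]), (0.9, [246.0, 115.0, 41.0, 38.0]), (0.64, [221.0, 175.0, 43.0, 42.0])]
spice_jar [(0.49, [295.0, 227.0, 16.0, 11.0]), (0.44, [220.0, 175.0, 46.0, 40.0])]
pepper_mill [(0.66, [298.0, 196.0, 23.0, 14.0])]
mug [(0.93, [371.0, 206.0, 35.0, 27.0]), (0.25, [103.0, 237.0, 37.0, 26.0])]
tea_tin [(0.58, [103.0, 236.0, 38.0, 28.0])]
soap [(0.61, [122.0, 184.0, 29.0, 18.0])]
scene {'img': 0, 'fx': 413.088, 'fy': 413.088, 'cx': 252.695, 'cy': 190.744, 'eye': [1.208, -0.572, 1.33], 'rotation': [31.956, -0.801, 47.75], 'shot': 2}
scale [(0.64, [219.0, 153.0, 66.0, 61.0]), (0.48, [208.0, 198.0, 18.0, 25.0])]
bowl [(0.68, [276.0, 211.0, 42.0, 36.0]), (0.58, [289.0, 128.0, 35.0, 35.0])]
spice_jar [(0.68, [196.0, 173.0, 13.0, 25.0])]
pepper_mill [(0.81, [207.0, 194.0, 15.0, 27.0])]
mug []
tea_tin [(0.75, [292.0, 79.0, 23.0, 37.0])]
soap [(0.55, [320.0, 101.0, 25.0, 39.0])]
```

View pics/top0.png

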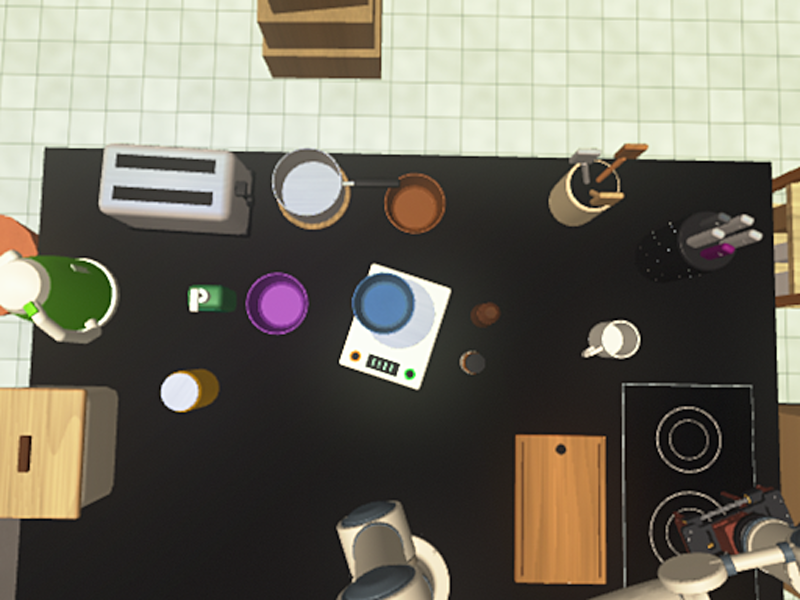

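View pics/scene0.png

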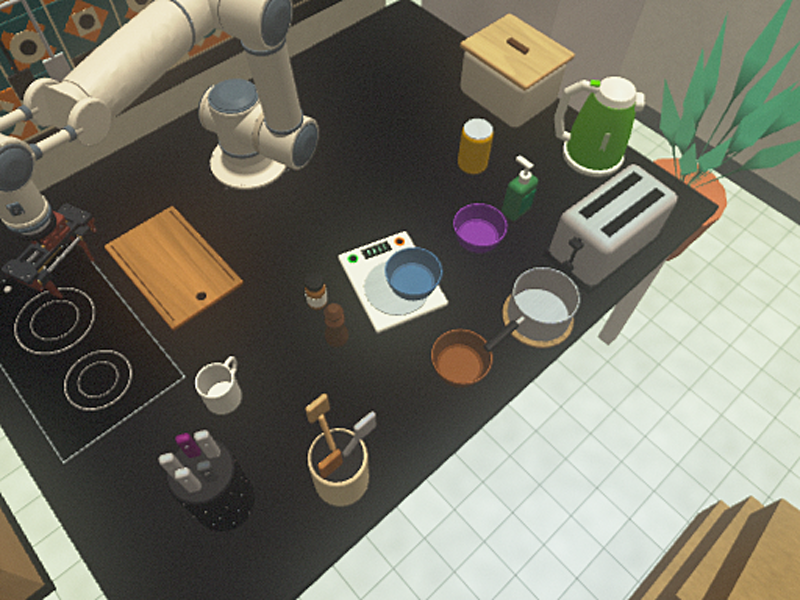

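The top view shows three bowls: purple at (277,303), brown at (415,203) and blue at (384,303). The blue one is meant, since it is the only blue one and it stands on the white scale. The green eye is at (410,374) and the orange eye at (355,356). I'll measure both and confirm in an enlarged crop.

```bash
cat > h.py <<'E'
import numpy as np, cv2
from scipy.spatial.transform import Rotation as Ro
from scipy.optimize import least_squares
from cell import ctrl
def Rm(c):
    r=np.array(c["rotation"],float); return r if r.shape==(3,3) else Ro.from_euler('xyz',r,degrees=True).as_matrix()
def onplane(c,u,v,z):
    d=Rm(c)@np.array([(u-c["cx"])/c["fx"],-(v-c["cy"])/c["fy"],-1.0]); e=np.array(c["eye"]); return e+d*(z-e[2])/d[2]
def proj(c,p):
    q=(np.atleast_2d(p)-np.array(c["eye"]))@Rm(c); return np.c_[c["cx"]+c["fx"]*q[:,0]/-q[:,2], c["cy"]+c["fy"]*q[:,1]/q[:,2]]
def wristcam(s,c):
    T=np.eye(4);T[:3,:3]=Ro.from_euler('xyz',s["tcp_rot"],degrees=True).as_matrix();T[:3,3]=s["ee_pos"]
    M=T@np.array(c["mount"]); c=dict(c); c["eye"]=M[:3,3]; c["rotation"]=M[:3,:3]; return c
def blob(m,near):
    n,l,st,ce=cv2.connectedComponentsWithStats(m.astype(np.uint8))
    k=[i for i in range(1,n) if st[i,4]>=5]
    i=min(k,key=lambda i:np.hypot(*(ce[i]-near))) ; return ce[i],st[i],l==i
def eye_px(c,near,which):
    h=cv2.cvtColor(c["img"],cv2.COLOR_BGR2HSV); r=(45,80) if which=="g" else (8,22)
    m=(h[...,0]>=r[0])&(h[...,0]<=r[1])&(h[...,1]>110)&(h[...,2]>60)
    m=cv2.morphologyEx(m.astype(np.uint8),cv2.MORPH_CLOSE,np.ones((3,3)))
    ce,st,l=blob(m,near); return (st[0]+st[2]/2-.5,st[1]+st[3]/2-.5),ce,st
A=np.linspace(0,2*np.pi,72,endpoint=False); C=np.c_[np.cos(A),np.sin(A)]
def bowl_hull(c,xy):
    return cv2.convexHull(np.vstack([proj(c,np.c_[C*r+xy,np.full(72,.026+z)]) for z,r in((0,.046),(.03,.063),(.055,.068))]).astype(np.float32))
def bowl_fit(c,near,x0):
    h=cv2.cvtColor(c["img"],cv2.COLOR_BGR2HSV)
    m=(h[...,0]>=95)&(h[...,0]<=120)&(h[...,1]>90)
    ce,st,l=blob(cv2.morphologyEx(m.astype(np.uint8),cv2.MORPH_OPEN,np.ones((3,3))),near)
    k=cv2.convexHull(cv2.findContours(l.astype(np.uint8),cv2.RETR_EXTERNAL,cv2.CHAIN_APPROX_NONE)[0][0])
    mo=cv2.moments(k); t=np.array([mo["m10"],mo["m01"]])/mo["m00"]
    def f(x):
        q=cv2.moments(bowl_hull(c,x)); return np.array([q["m10"],q["m01"]])/q["m00"]-t
    r=least_squares(f,x0,diff_step=1e-3); return r.x, mo["m00"]/cv2.contourArea(bowl_hull(c,r.x)), st
def scale_pose(g,o):  # zero eye, units eye in world -> centre, yaw
    y=np.subtract(o,g)[:2]; L=np.linalg.norm(y); y=y/L; x=np.array([y[1],-y[0]])
    ctr=(np.array(g)[:2]+np.array(o)[:2])/2+.092*x; return ctr,x,y,L
E
python3 - <<'E'
from h import *
import pickle
ims=[]
for n,g,o,b,jar,mill in(("top",(410,374),(355,356),(384,303),(303,232),(309,203)),("scene",(352,258),(400,241),(413,273),(202,185),(214,207))):
    c=pickle.load(open(n+".pkl","rb")); s=.64
    gp,gc,gs=eye_px(c,np.array(g)*s,"g"); op,oc,os_=eye_px(c,np.array(o)*s,"o")
    G=onplane(c,*gp,.024);O=onplane(c,*op,.024)
    ctr,x,y,L=scale_pose(G,O); P=ctr+.03*x
    B,ra,st=bowl_fit(c,np.array(b)*s,P)
    print(n,"G",G.round(4),gs,"O",O.round(4),os_,"L",L.round(4),"ctr",ctr.round(4),"yaw",np.arctan2(x[1],x[0]).round(3),"P",P.round(4),"bowl",B.round(4),"ratio",round(ra,3),"off scale xy",((B-P)@x).round(4),((B-P)@y).round(4))
    u,v=np.array(b)*s; u=int(u);v=int(v)
    im=c["img"].copy()
    K=6; crop=cv2.resize(im[v-45:v+55,u-50:u+50],None,fx=4,fy=4,interpolation=cv2.INTER_CUBIC)
    T=lambda p:((np.array(p)-[u-50,v-45]+.5)*4).astype(np.int32)
    cor=np.array([[*(ctr+a*.12*x+e*.095*y),.022] for a,e in((1,1),(1,-1),(-1,-1),(-1,1))])
    cv2.polylines(crop,[T(proj(c,cor))],True,(0,0,255)); cv2.polylines(crop,[T(bowl_hull(c,B)[:,0])],True,(0,255,255))
    cv2.polylines(crop,[T(proj(c,np.c_[C*.08+P,np.full(72,.026)]))],True,(255,0,255))
    ims.append(crop)
cv2.imwrite("pics/fit.png",np.hstack(ims))
c=pickle.load(open("top.pkl","rb"))
print("jar cap",onplane(c,473*.64,361*.64,.095),"mill top",onplane(c,487*.64,312*.64,.134),"purple rim",onplane(c,277*.64,303*.64,.055),"brown",onplane(c,415*.64,203*.64,.055))
E
```

```text
top G [ 0.4605 -0.0142  0.024 ] [259 236   7   7  31] O [0.4999 0.1085 0.024 ] [224 224   7   7  26] L 0.1289 ctr [0.5678 0.019 ] yaw -0.311 P [0.5963 0.0098] bowl [0.6129 0.0411] ratio 0.511 off scale xy 0.0062 0.0349
scene G [ 0.4584 -0.0117  0.024 ] [222 163   7   5  28] O [0.4964 0.111  0.024 ] [252 152   7   5  28] L 0.1285 ctr [0.5653 0.0224] yaw -0.3 P [0.594  0.0136] bowl [0.627 0.032] ratio 0.364 off scale xy 0.0261 0.0274
jar cap [ 0.49204949 -0.14661676  0.095     ] mill top [ 0.59377072 -0.16951622  0.134     ] purple rim [0.6101517  0.27891782 0.055     ] brown [ 0.83840605 -0.01977433  0.055     ]
```

View pics/fit.png

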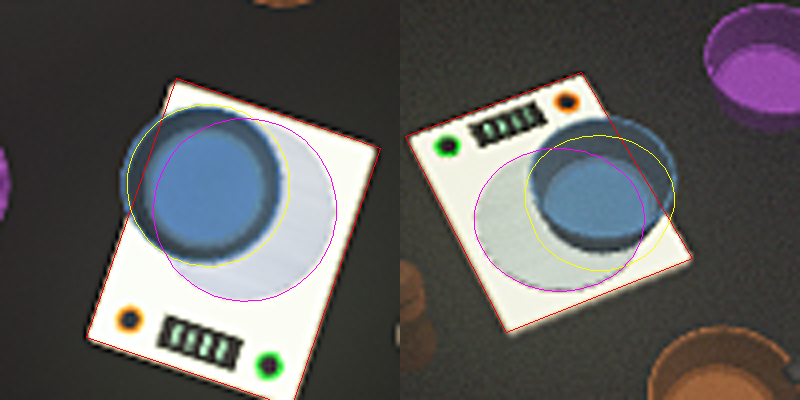

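The crop confirms it: the blue bowl is on the scale, and the scale outline fits in both views. The bowl mask missed the dark flank, so I'll redo it and check the tool frame.

```bash
sed -i 's/m=(h\[...,0\]>=95)&(h\[...,0\]<=120)&(h\[...,1\]>90)/m=(h[...,0]>=93)\&(h[...,0]<=125)\&(h[...,1]>75)\&(c["img"][...,0]>40)/' h.py
python3 - <<'E'
from h import *
import pickle
S=np.array([0.5665,.0207]); yaw=-.3055; x=np.array([np.cos(yaw),np.sin(yaw)]); y=np.array([-x[1],x[0]]); P=S+.03*x
print("P",P)
for n,b in(("top",(384,303)),("scene",(413,273))):
    c=pickle.load(open(n+".pkl","rb"))
    h=cv2.cvtColor(c["img"],cv2.COLOR_BGR2HSV)
    for v0,s0 in((40,75),(50,60),(30,60)):
        m=(h[...,0]>=93)&(h[...,0]<=125)&(h[...,1]>s0)&(c["img"][...,0]>v0)
        l=blob(cv2.morphologyEx(m.astype(np.uint8),cv2.MORPH_OPEN,np.ones((3,3))),np.array(b)*.64)[1]; print(v0,s0,l)
    B,ra,st=bowl_fit(c,np.array(b)*.64,P+.035*y); print(n,B.round(4),round(ra,3),"off",((B-P)@x).round(4),((B-P)@y).round(4))
s=ctrl.observe(); print({k:np.round(v,3).tolist() for k,v in s.items()})
print(Ro.from_euler('xyz',s["tcp_rot"],degrees=True).as_matrix().round(3))
E
```

```text
P [0.5951109 0.0116769]
40 75 [ 228  175   37   35 1009]
50 60 [ 225  175   40   39 1226]
30 60 [ 225  175   40   39 1226]
top [0.6199 0.0428] 0.777 off 0.0143 0.0371
40 75 [249 168  29  21 463]
50 60 [247 168  32  21 534]
30 60 [247 168  32  21 534]
scene [0.6256 0.0348] 0.454 off 0.0221 0.0312
{'time': 0.8, 'joint_pos': [-70.571, 5.216, 70.512, -0.001, 104.267, -3.248], 'joint_velocities': [-0.042, -0.094, 0.005, -0.026, 0.01, -0.055], 'joint_torque': [-0.0, -44.614, -40.648, 0.07, 0.019, -0.0], 'ee_pos': [0.231, -0.554, 0.241], 'tcp_rot': [-90.002, -0.004, -67.323], 'wrist_force': [0.099, 0.216, 0.367], 'wrist_torque': [0.008, -0.011, -0.027], 'opening': 1.0}
[[ 0.386  0.     0.923]
 [-0.923 -0.     0.386]
 [ 0.    -1.    -0.   ]]
```

```bash
cat >> h.py <<'E'
S=np.array([0.5665,.0207]); YAW=-.3055; X=np.array([np.cos(YAW),np.sin(YAW)]); Y=np.array([-X[1],X[0]]); P=S+.03*X
ORI=[-90,0,np.degrees(YAW)]
def W(a,b,z): return [*(P+a*X+b*Y),z]   # platter-frame point
E
python3 - <<'E'
from h import *
import pickle
def bb(c,p): q=bowl_hull(c,p)[:,0]; return np.r_[q.min(0),q.max(0)]
tg={"top":np.array([225.5,174.25,265.5,214.5]),"scene":np.array([246,157.75,283.5,192.25])}
cs={n:pickle.load(open(n+".pkl","rb")) for n in tg}
for ns in(["top"],["scene"],["top","scene"]):
    r=least_squares(lambda p:np.concatenate([bb(cs[n],p)-tg[n] for n in ns]),P,diff_step=1e-3)
    print(ns,r.x.round(4),"off",((r.x-P)@X).round(4),((r.x-P)@Y).round(4),r.fun.round(1))
for o in (ORI,[-90,0,ORI[2]+180]):
    for w in ((.005,.145,.25),(.005,.145,.075),(.005,.08,.075),(-.122,-.064,.07)): 
        q=ctrl.solve_ik(W(*w),o); print(w,None if q is None else np.round(q,0))
ctrl.goto(W(.0,.145,.27),ORI if ctrl.solve_ik(W(.005,.145,.25),ORI) is not None else [-90,0,ORI[2]+180])
ctrl.dwell(.3)
s=ctrl.observe(); c=wristcam(s,ctrl.capture("wrist")); pickle.dump(c,open("w1.pkl","wb"))
print(s["time"],s["ee_pos"],s["wrist_force"],c["eye"])
im=c["img"].copy()
cv2.polylines(im,[bowl_hull(c,r.x).astype(np.int32)],True,(0,255,255)); cv2.polylines(im,[proj(c,np.c_[C*.08+P,np.full(72,.026)]).astype(np.int32)],True,(255,0,255))
cv2.imwrite("pics/w1.png",im)
E
```

```text
['top'] [0.6112 0.0448] off 0.0054 0.0365 [-0.3 -0.1  0.3  0.1]
['scene'] [0.6161 0.0486] off 0.0089 0.0415 [ 0.2  0.5 -0.2 -0.5]
['top', 'scene'] [0.6134 0.0466] off 0.0069 0.0388 [-0.8 -0.7 -0.3 -0.6 -0.7  0.4 -1.1 -0.6]
(0.005, 0.145, 0.25) [ 10.  15.  59.   0. 106.  28.]
(0.005, 0.145, 0.075) [10. 16. 75.  0. 89. 28.]
(0.005, 0.08, 0.075) [ 5. 11. 81.  0. 88. 22.]
(-0.122, -0.064, 0.07) [ -6. -15. 107.   0.  88.  12.]
(0.005, 0.145, 0.25) None
(0.005, 0.145, 0.075) None
(0.005, 0.08, 0.075) None
(-0.122, -0.064, 0.07) None
3.9583 [0.63877316 0.14961278 0.27001411] [ 0.05014971 -0.72796259 -0.3859938 ] [0.66115488 0.22103226 0.41477331]
```

View pics/w1.png

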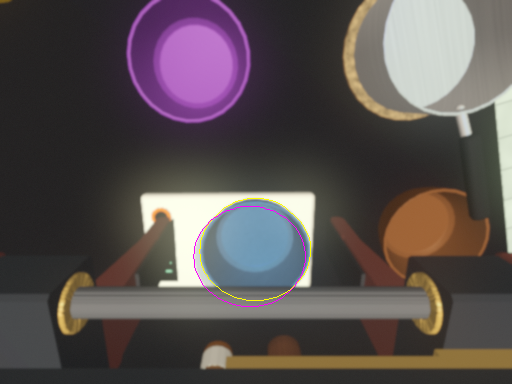

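The wrist view shows the blue bowl at (255,250), matching the fit. It sits about 7 mm to +x and 37 mm to +y of the platter centre. The approach is clear, so I'll lower the hand with the fingers partly open as a two-prong cradle and push slowly with their outer sides, watching the force.

```bash
python3 - <<'E'
from h import *
import pickle
ctrl.gripper_to(.45)
ctrl.move_linear(W(.012,.142,.27)); ctrl.move_linear(W(.012,.142,.072),feed=.12)
ctrl.dwell(.2); f0=np.array(ctrl.observe()["wrist_force"])
log=[]
for b in [.128,.122,.118,.115,.112,.109,.106,.103,.1,.097,.094,.091,.088,.085,.083,.081,.079]:
    ctrl.move_linear(W(.007*(b-.075)/.0375,b,.072),feed=.02)
    s=ctrl.observe(); f=np.array(s["wrist_force"])-f0; log.append((b,round(f[:2]@X,1),round(f[:2]@Y,1),round(f[2],1)))
    if np.linalg.norm(f)>9: print("STOP"); break
print(log,s["time"],s["ee_pos"],s["opening"])
b=log[-1][0]
ctrl.move_linear(W(.005,b+.03,.072),feed=.06); ctrl.move_linear(W(.005,b+.06,.2),feed=.15)
ctrl.dwell(.2)
s=ctrl.observe(); c=wristcam(s,ctrl.capture("wrist")); pickle.dump(c,open("w2.pkl","wb")); t=ctrl.capture("top"); pickle.dump(t,open("t2.pkl","wb")); n=ctrl.capture("scene"); pickle.dump(n,open("s2.pkl","wb"))
ims=[]
for c,k,ctr in ((c,1.5,(256,230)),(t,4,(246,195)),(n,4,(264,174))):
    h=int(200/k); u=int(np.clip(ctr[0],h,511-h)); v=int(np.clip(ctr[1],h,383-h)) 
    cr=cv2.resize(c["img"][v-h:v+h,u-h:u+h],(400,400) if k==4 else (400,400),interpolation=cv2.INTER_CUBIC); K=200/h
    T=lambda p:((np.array(p)-[u-h,v-h]+.5)*K).astype(np.int32)
    cv2.polylines(cr,[T(bowl_hull(c,P)[:,0])],True,(0,255,255)); cv2.polylines(cr,[T(proj(c,np.c_[C*.08+P,np.full(72,.026)]))],True,(255,0,255)); ims.append(cv2.resize(cr,(266,266)) if 0 else cr)
cv2.imwrite("pics/a2.png",np.hstack(ims[:2])); cv2.imwrite("pics/b2.png",ims[2]); print(s["time"])
E
```

```text
[(0.128, np.float64(-0.2), np.float64(-0.2), np.float64(-1.2)), (0.122, np.float64(-0.5), np.float64(-0.6), np.float64(0.5)), (0.118, np.float64(-0.2), np.float64(0.4), np.float64(-0.0)), (0.115, np.float64(0.3), np.float64(0.2), np.float64(-1.0)), (0.112, np.float64(-1.0), np.float64(0.6), np.float64(0.1)), (0.109, np.float64(-0.4), np.float64(1.1), np.float64(0.0)), (0.106, np.float64(-0.6), np.float64(1.0), np.float64(-0.3)), (0.103, np.float64(-0.2), np.float64(0.3), np.float64(-0.9)), (0.1, np.float64(-1.1), np.float64(0.0), np.float64(-0.3)), (0.097, np.float64(-0.1), np.float64(0.9), np.float64(-0.8)), (0.094, np.float64(-0.4), np.float64(0.3), np.float64(-0.1)), (0.091, np.float64(-0.5), np.float64(-0.2), np.float64(-1.1)), (0.088, np.float64(-0.9), np.float64(1.2), np.float64(1.0)), (0.085, np.float64(-0.2), np.float64(0.7), np.float64(-0.6)), (0.083, np.float64(-0.9), np.float64(1.1), np.float64(-0.6)), (0.081, np.float64(-0.1), np.float64(1.1), np.float64(-0.9)), (0.079, np.float64(-1.1), np.float64(0.2), np.float64(-0.9))] 12.8583 [0.61950001 0.08666181 0.07199341] 0.45112282871595555
14.7417
```

View pics/a2.png

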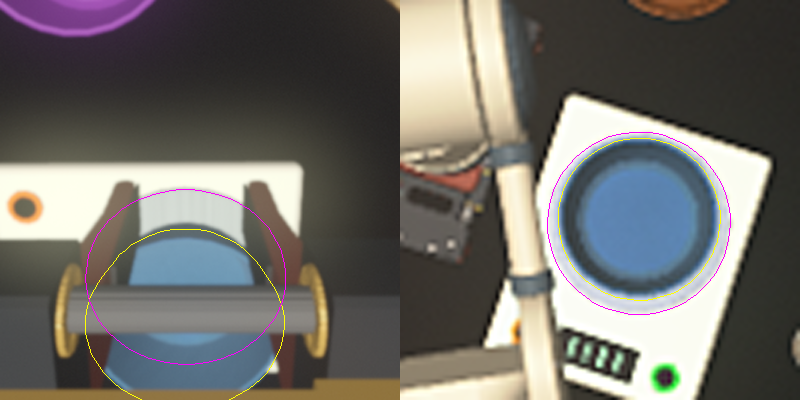

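Top view: the bowl's outline (558–721 × 135–300 in the crop) coincides with the overlay for a centred bowl, to about 2 mm. Next I'll close the fingers up high, go over the green eye, hold, and withdraw.

```bash
python3 - <<'E'
from h import *
import pickle
G=S-.092*X-.064*Y
s=ctrl.observe(); ctrl.move_linear([*s["ee_pos"][:2],.27]); ctrl.gripper_to(0.0)
ctrl.goto([*G,.27],ORI); ctrl.move_linear([*G,.069],feed=.12)
ctrl.dwell(.3); n=ctrl.capture("scene"); ctrl.dwell(2.3)
s=ctrl.observe(); print(s["time"],s["ee_pos"],G,s["opening"],s["wrist_force"])
ctrl.move_linear([*G,.30]); ctrl.goto([.36,-.30,.32],ORI); ctrl.dwell(.5)
s=ctrl.observe(); print(s["time"],s["ee_pos"])
t=ctrl.capture("top"); u,v,h=246,195,50
print({k:[(round(b["score"],2),np.round(b["box"]).tolist()) for b in ctrl.boxes_of(k,t)][:2] for k in("spice_jar","pepper_mill","mug","tea_tin","soap")})
ims=[]
for c,(u,v) in((n,(240,180)),(t,(256,205))):
    cr=cv2.resize(c["img"][v-50:v+50,u-50:u+50],(400,400),interpolation=cv2.INTER_CUBIC); T=lambda p:((np.array(p)-[u-50,v-50]+.5)*4).astype(np.int32)
    if c is t: cv2.polylines(cr,[T(bowl_hull(c,P)[:,0])],True,(0,255,255))
    cv2.circle(cr,tuple(int(a) for a in T(proj(c,[*G,.024]))[0]),3,(255,0,255),-1); ims.append(cr)
cv2.imwrite("pics/f.png",np.hstack(ims))
E
```

```text
21.675 [ 0.45952857 -0.01267032  0.06903299] [ 0.45951062 -0.01266574] 0.004258176440862915 [-0.38507211  0.20206649 -0.20656283]
25.0333 [ 0.36014378 -0.299805    0.32000358]
{'spice_jar': [(0.66, [296.0, 226.0, 16.0, 12.0])], 'pepper_mill': [(0.48, [302.0, 194.0, 20.0, 18.0])], 'mug': [], 'tea_tin': [(0.58, [102.0, 238.0, 40.0, 25.0])], 'soap': [(0.93, [120.0, 186.0, 31.0, 14.0]), (0.75, [218.0, 169.0, 70.0, 80.0])]}
```

View pics/f.png

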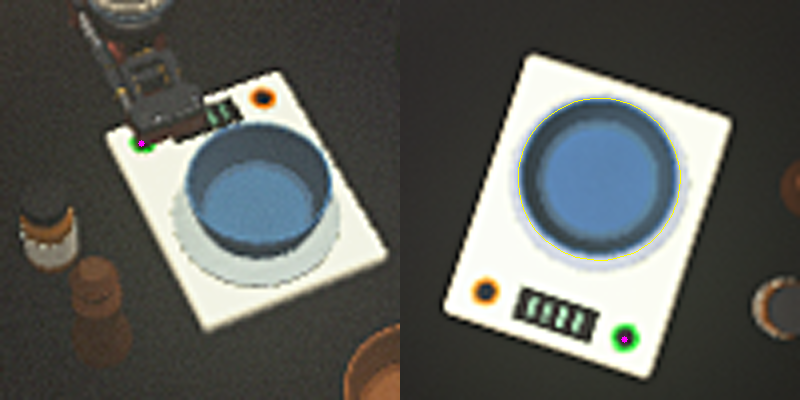

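The eye marker sits on the green ring, and the top view shows the bowl centred. Before handing in I'll cross-check the scene camera, since there the bowl floor looks slightly high.

```bash
python3 - <<'E'
from h import *
import pickle
bb=lambda c,p:(lambda q:np.r_[q.min(0),q.max(0)])(bowl_hull(c,p)[:,0])
t=ctrl.capture("top"); n=ctrl.capture("scene")
for nm,c,tg,Pc in(("top",t,np.array([518,97,682,260])/4+[206,155,206,155]-.5,[.5963,.0098]),("scene",n,np.array([186,122,332,260])/4+[190,130,190,130]-.5,[.594,.0136])):
    r=least_squares(lambda p:bb(c,p)-tg,P,diff_step=1e-3); d=r.x-Pc; print(nm,r.x.round(4),"vs own platter",(d@X).round(4),(d@Y).round(4),r.fun.round(1))
m=ctrl.boxes_of("mug",n); print("mug scene",[(b["score"],b["box"]) for b in m][:2])
c=n; cr=cv2.resize(c["img"][130:230,190:290],(600,600),interpolation=cv2.INTER_CUBIC); T=lambda p:((np.array(p)-[190,130]+.5)*6).astype(np.int32)
Pc=np.array([.594,.0136])
cv2.polylines(cr,[T(bowl_hull(c,Pc)[:,0])],True,(0,255,255)); cv2.polylines(cr,[T(proj(c,np.c_[C*.08+Pc,np.full(72,.026)]))],True,(255,0,255))
cv2.imwrite("pics/g.png",cr)
E
```

```text
top [ 0.6019 -0.3252] vs own platter 0.1061 -0.3178 [ 0.2  0.2 -0.2 -0.2]
scene [0.5979 0.0132] vs own platter 0.0038 0.0008 [-0.4  0.4  0.4 -0.4]
mug scene [(0.68, [124.7, 228.9, 32.4, 36.8])]
```

View pics/g.png

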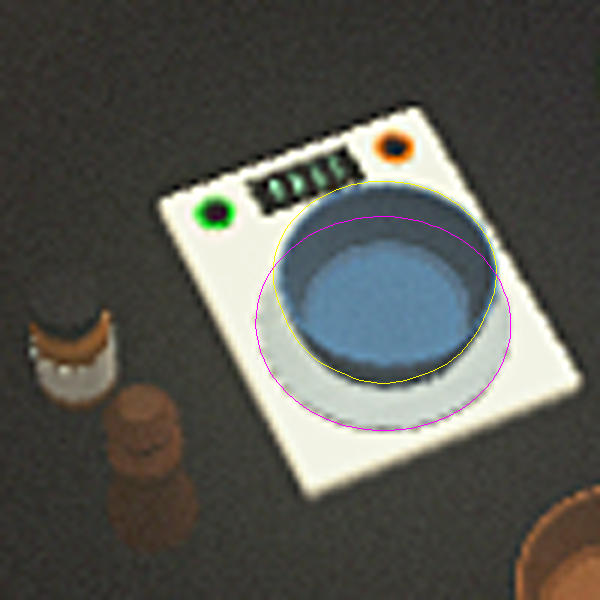

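The scene overlay also fits, with the bowl about 4 mm off centre. The odd "top" figure is my slip: I left the 400 px side-by-side offset in, and the top overlay itself coincides. Handing in.

```bash
python3 -c "
from h import *
print(ctrl.observe()['time']); ctrl.finish_job()"
```

```text
25.4833
the job is handed in; nothing more can be done
```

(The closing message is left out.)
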